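# Unclip the full sharps bin from the trolley rail

## Task

The closed sharps bin on the trolley's rail is full. Push its top back, away from you, until the sprung catch behind its foot snaps out from under the rail and the bin hangs tipped on its upper hook; then lift it off the rail by the fin on its lid and set it down gently, upright, in the steel tray, leaving the other things where they are.

Things in the scene. Friction and masses are not known exactly. Their poses are not given: they have to be found in the camera images.
- bin_grip (a point): Middle of the grip fin on the lid of the closed sharps bin (white box, grey lid, 75 deep x 90 wide x 185 mm high, 0.25-0.45 kg, hung on the rail; the other box on the rail is open, with pens). Fin: 60 mm long (x), 18 thick (y), 40 high, on the lid top, which is 20 mm below this point. Axes are the bin's: x towards the rail, z up. Push on the fin's front (-x) end; grasp it across y.
- bin_base (a point): Middle of the underside of the sharps bin, 165 mm straight below bin_grip in the bin's own axes. While the bin hangs it is 20 mm above the trolley top. Standing in the tray, bin_grip is 168 mm above the tray's underside.
- rail: Fixed aluminium rail 380 mm long (y), 50 high, on two posts 128 high at its ends. Origin: trolley-top level under its front face, mid-length; x points level from the robot's side through the rail, z up. Its lips are 3 mm thick: upper edge at z 105 mm, lower edge at z 55. As the bin hangs, bin_grip is at x -40, z 185 mm here; the bin may hang at either half (y 65-110 mm off the middle).
- tray: Loose shallow stainless tray, outside 150 (x) by 200 (y) mm, inside 144 by 194, rim 23 high, floor 3 thick, 0.6 kg. Origin: middle of the underside. Axes along its sides. The bin fits inside turned any way.
- bottle: Bystander: brown bottle with blue cap, 60 mm across, 155 high. Origin: middle of its underside, z up.
- strips: Bystander: white tub with a teal cap, 43 mm across, 99 high, at the back. Origin: middle of its underside, z up.
- bin_hook (a point): Middle of the 60 mm wide hook on the bin's back, where it lies on the rail's upper lip, 80 mm below bin_grip; it reaches 6.5 mm down behind the lip. The bin tips about it. Once free of its catch and left alone, the bin keeps hanging here, leaning about 0.19 rad with its top towards the rail; lifting it 10 mm or more then unhooks it. Straightened on the rail it would latch again.
- catch (a joint): How far the roller catch on the bin's foot is pressed in, m: 0 out, 0.005 in; sprung out, it grips behind the rail's lower lip, so the bin lifted straight up stops after 3.5 mm. With the fin pushed level along rail +x there is some play, then 9-16 N, and the roller snaps past the lip when the fin is about 13 mm back (lean 0.14 rad). Push on to 20-24 mm (lean 0.24, near the stop), then let go.

How it is judged (in metres and radians):
On the way:
1. the catch is free: the bin leans back on its hook, still on the rail (angle between bin_grip's own z axis and vertical above 0.165 rad and x of bin_grip in the frame of rail above -0.055 m and z of bin_grip in the frame of rail below 0.203 m), for 0.2 s.
At the end, for the whole second after the job is handed in: The sharps bin stands upright (lean under 0.06 rad) and still on the floor of the steel tray (its underside under 7 mm above the tray's underside, its middle within 50 mm along x and 70 mm along y of the tray's middle) (x of bin_base in the frame of tray between -0.05 and 0.05 m and y of bin_base in the frame of tray between -0.07 and 0.07 m and z of bin_base in the frame of tray below 0.007 m and angle between bin_base's own z axis and vertical below 0.06 rad and linear speed of sharps_bin below 0.02 m/s); the robot touches nothing.
It fails at once if the bottle or the tub is shifted by over 30 mm or knocked over (distance of any of bottle, strips from where it was at the start of the episode above 0.03 m or angle between any of bottle, strips's own z axis and vertical above 0.35 rad).
It fails at once if the bin is dropped: off the rail and near the trolley top it moves faster than 0.7 m/s (x of bin_grip in the frame of rail below -0.09 m and height (world z) of bin_base below 0.06 m and linear speed of sharps_bin above 0.7 m/s).
It fails at once if the bin is tipped over (leans more than 0.9 rad) (angle between bin_base's own z axis and vertical above 0.9 rad).
It also fails if it takes over 50 s, if anything falls off the work surface, if the arm or the gripper's body presses on something with over 40 N, if the wrist force passes 120 N, or if a joint passes its speed limit or range.

## Robot

A 6-joint arm with a two-finger parallel gripper is mounted at the origin on a cart in front of the work surface, level with it; the furniture and walls round the work are solid. World frame = base frame: x ahead of the robot, y to its left, z up, the work surface at z = 0. Lengths are in mm, angles in rad, forces in N, time in s.
With the tool pointing down it reaches from about 375 to 750 mm from the base axis. Payload 9 kg.
Tool frame: the origin (TCP) lies at the very end of the fingers, on their centre line; the grasp point (between the pads) lies behind it (robot.grasp_offset is the z of the grasp point in the tool frame, in mm); z points along the fingers, y is the line along which they close (so a half turn about z gives the same grasp; the last joint's range is limited). The gripper opens to 85 mm and grips with 20 to 120 N. Pads are 22 mm wide; open, the fingers measure 114 mm over their backs; the gripper's body (76 mm by 85 mm) begins 54 mm behind the grasp point. The pads swing forward as they close: fully open they stand 13 mm farther back than shut.
Start: joints at [-1.554, 0.104, 0.097, 1.564, 0, 1.353], TCP at [139.597, -583.566, 231.331] pointing down, gripper open.
Joint ranges: [-2.99, 2.99], [-0.84, 1.86], [-1.1, 1.16], [-1.84, 2.11], [-1.51, 1.56], [-3.14, 3.14]. Speed limits (rad/s): [2.22, 2.22, 2.57, 3.14, 3.14, 3.14].

## Interface

Orientations are given as [roll, pitch, yaw] about the fixed x, y, z axes, in that order (R = Rz(yaw) Ry(pitch) Rx(roll)).
In Python, from station import robot, eyes, job gives the robot as it stands. The module is installed in compiled form; this text tells all that it offers.
- The arm moves only by the tool play_rows, never from a script. Its argument "commands" is a list of rows, each an object of numbers: "dx", "dy", "dz": the shift along the tool's x, y, z in mm; "wx", "wy", "wz": the turn, a rotation vector about the tool's x, y, z in degrees; "jaw": the opening, from 0 (shut) to 1 (fully open). A call has exactly 8 rows; each row is the pose to reach, as a shift and turn from the pose commanded when the call began, along the tool's axes at that moment; what a row does not reach only later rows make up. A row lasts 1/10 s, in which the tool goes at most 50 mm and 8.59 degrees, less where a joint would pass 70% of its speed; a pose out of reach is approached as far as the arm can. A call with a gripper value outside its range is refused whole. The fingers move at their own pace and stop on an object; the grip force is fixed at half the most. Time passes only in rows, so rows that repeat a pose let the fingers close, or fill a call up. It gives the time, the measured TCP pose, the force, the opening and the grip force at its end, in the units of the state.
- robot.read_state(): the state, without advancing time (a new reading comes with each control period).
- eyes.capture(name): name is "side" or "top" or "wrist"; returns the picture (400x640x3 uint8, red, green, blue); there is no depth.
- eyes.camera_info(name): a dict with "intrinsics" (3x3 intrinsics, pixels), "T" (4x4, takes a point from camera to world coordinates). Camera axes: x right, y down, z forward; pixel columns grow to the right and rows downward; lengths in mm; the calibration is good to about 2 mm. A picture is of the moment at which its call begins: read the wrist's pose just before it. camera_info takes no time and is no camera call; for the wrist camera it gives the pose at the moment of the call.
- job.sign_off(): hands the job in; it is judged then, once.
The state is a dict: "time_s": time; "qpos": joint angles; "joint_velocities": joint speeds; "tau": joint torques, N m; "eef_pos": TCP position; "orientation": TCP orientation; "contact_force": force on the tool from outside, world axes, zero at the start; "wrist_torque": the same for the moment, N m; "opening": finger opening in mm; "finger_force": force on a finger pad.
Only numpy, scipy, OpenCV 4.12 (cv2) and the standard library are available. Lean on these libraries where they do the work, as an engineer would, in place of code of your own. Each camera call takes 0.05 s, during which the arm holds its last target. There are 200 camera calls.

## Working session

There is one attempt and no reset: what is moved stays moved. The work goes in short steps, Python scripts to look and compute and a tool call to move; the robot and the scene stay as the last step left them, time stands still between calls to the robot, and variables do not carry over. Pictures are saved under pics/ and viewed, at most 10 in all, crops included, and the job is handed in when it is done.

Besides the shell and the picture viewer there is one more tool, called after "Request:" in YAML: its name, and indented under it one key for each argument. play_rows: Moves the arm, as the interface text tells. Its arguments: {"type":"object","properties":{"commands":{"type":"array"}},"required":["commands"]}

```bash
mkdir -p pics; python3 - <<'E'
from station import robot, eyes
import cv2,numpy as np
s=robot.read_state();print(s, robot.grasp_offset)
for n in ("side","top"):
    cv2.imwrite(f"pics/{n}0.png",eyes.capture(n)[:,:,::-1]);i=eyes.camera_info(n);print(n,np.round(i["intrinsics"],1).tolist(),np.round(i["T"],3).tolist())
E
```

```text
{'time_s': 0.0, 'qpos': array([-1.55369703e+00,  1.04710167e-01,  9.64688914e-02,  1.56388043e+00,
       -1.78022032e-05,  1.35308530e+00]), 'joint_velocities': array([ 0.00020552,  0.00098211, -0.00044224, -0.00047376,  0.00067669,
        0.00094293]), 'tau': array([-3.94076924e-03, -5.56932485e+01,  5.03651011e+01,  1.71667087e-02,
       -5.49005708e-04,  6.58949375e-06]), 'eef_pos': array([ 139.5868558 , -583.2016367 ,  230.51574455]), 'orientation': array([-3.14029471e+00, -2.68894422e-04,  2.34810153e-01]), 'contact_force': array([-0.78709262, -0.67093756, -0.16717029]), 'wrist_torque': array([-0.0353085 ,  0.00206272, -0.00792358]), 'finger_force': 0.0, 'opening': 84.95264562675294} -18.700000000000003
side [[499.5, 0.0, 318.6], [0.0, 499.5, 200.7], [0.0, 0.0, 1.0]] [[-0.995, 0.074, -0.07, 636.267], [0.1, 0.581, -0.807, 973.921], [-0.019, -0.81, -0.586, 770.597], [0.0, 0.0, 0.0, 1.0]]
top [[514.6, 0.0, 323.3], [0.0, 514.6, 199.0], [0.0, 0.0, 1.0]] [[0.011, -0.998, 0.065, 498.096], [-0.999, -0.013, -0.035, 101.837], [0.036, -0.065, -0.997, 1225.947], [0.0, 0.0, 0.0, 1.0]]
```

View pics/side0.png

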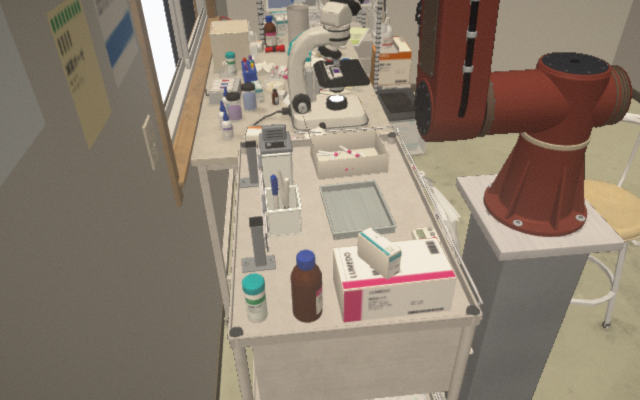

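View pics/top0.png

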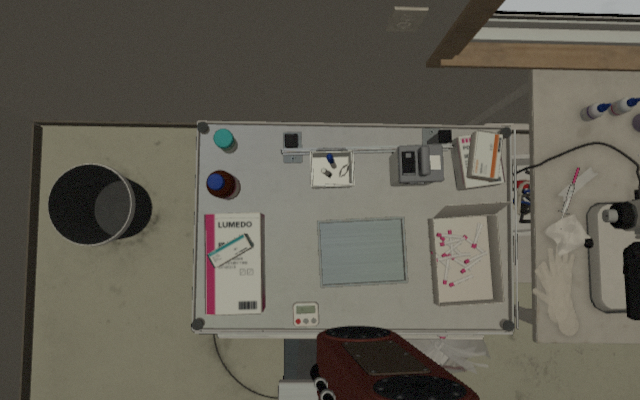

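The side and top views show the closed bin at the rail's right half (top view about (420,163)), and the tray at (362,252) with corners near (318,219), (403,217), (407,283) and (321,286). I'll zoom in on both.

```bash
python3 - <<'E'
import cv2
a=cv2.imread("pics/top0.png")
c=a[120:295,275:465]
cv2.imwrite("pics/topc.png",cv2.resize(c,None,fx=3.4,fy=3.4,interpolation=cv2.INTER_CUBIC)[:600])
E
cat > h.py <<'E'
from station import robot, eyes, job
import numpy as np, cv2
def ray(n,u,v,z,info=None):
    i=info or eyes.camera_info(n);T=np.array(i["T"]);d=T[:3,:3]@np.linalg.inv(i["intrinsics"])@[u,v,1]
    return T[:3,3]+d*(z-T[2,3])/d[2]
def proj(n,p,info=None):
    i=info or eyes.camera_info(n);T=np.array(i["T"]);q=np.array(i["intrinsics"])@(T[:3,:3].T@(np.array(p)-T[:3,3]));return q[:2]/q[2]
E
```

```text
(no output)
```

View pics/topc.png

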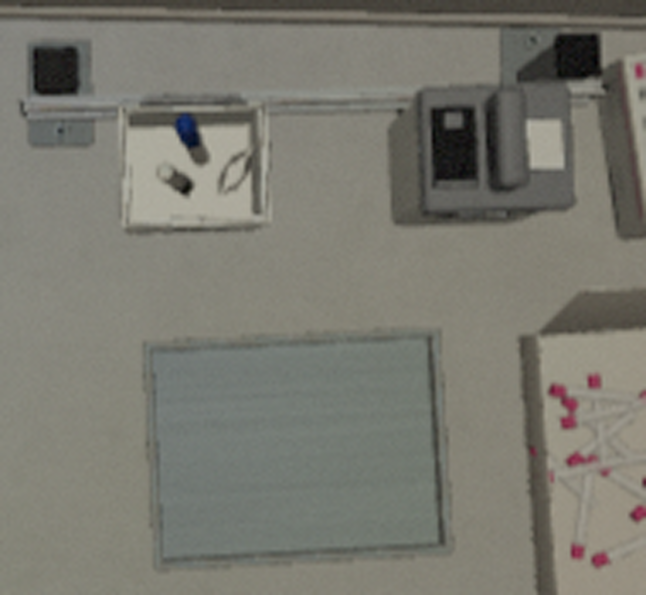

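```bash
python3 - <<'E'
from h import *
def c(u,v,z): p=ray("top",275+u/3.4,120+v/3.4,z);return np.round(p[:2],1)
for n,u,v,z in [("railL",24,101,105),("railR",606,90,105),("finFL",497,187,205),("finFR",523,187,205),("finBL",497,87,205),("finBR",523,86,205),
 ("lidFL",424,212,165),("lidFR",576,206,165),("lidBL",418,88,165),("lidBR",570,84,165),
 ("tTL",146,344,23),("tTR",440,330,23),("tBR",452,551,23),("tBL",158,568,23)]: print(n,c(u,v,z))
print("bottle",ray("top",222,184,155),"strips",ray("top",225,138,99))
E
```

```text
railL [678.7 153.8]
railR [ 692.4 -225.1]
finFL [ 616.1 -130.5]
finFR [ 616.3 -146. ]
finBL [ 675.7 -130.6]
finBR [ 676.6 -146.2]
lidFL [604.6 -94.6]
lidFR [ 609.7 -188.6]
lidBL [681.2 -90.7]
lidBR [ 685.3 -185.2]
tTL [525.   71.2]
tTR [ 537.  -132.1]
tBR [ 385.5 -140.5]
tBL [372.5  61.3]
bottle [596.77640803 274.70713492 155.        ] strips [703.51330825 279.60773639  99.        ]
```

Request:
play_rows:
  commands:
    - {"dx": 37, "dy": -38, "dz": -10, "wz": 2, "jaw": 0}
    - {"dx": 75, "dy": -76, "dz": -20, "wz": 4, "jaw": 0}
    - {"dx": 112, "dy": -114, "dz": -20, "wz": 6, "jaw": 0}
    - {"dx": 150, "dy": -152, "dz": -20, "wz": 8, "jaw": 0}
    - {"dx": 190, "dy": -170, "dz": -20, "wz": 10, "jaw": 0}
    - {"dx": 230, "dy": -187, "dz": -20, "wz": 11.4, "jaw": 0}
    - {"dx": 270, "dy": -205, "dz": -20, "wz": 11.4, "jaw": 0}
    - {"dx": 310, "dy": -223, "dz": -20, "wz": 11.4, "jaw": 0}

```text
invalid input at $.commands[0]: expected keys dx, dy, dz, wx, wy, wz, jaw
```

Request:
play_rows:
  commands:
    - {"dx": 37, "dy": -38, "dz": -10, "wx": 0, "wy": 0, "wz": 2, "jaw": 0}
    - {"dx": 75, "dy": -76, "dz": -20, "wx": 0, "wy": 0, "wz": 4, "jaw": 0}
    - {"dx": 112, "dy": -114, "dz": -20, "wx": 0, "wy": 0, "wz": 6, "jaw": 0}
    - {"dx": 150, "dy": -152, "dz": -20, "wx": 0, "wy": 0, "wz": 8, "jaw": 0}
    - {"dx": 190, "dy": -170, "dz": -20, "wx": 0, "wy": 0, "wz": 10, "jaw": 0}
    - {"dx": 230, "dy": -187, "dz": -20, "wx": 0, "wy": 0, "wz": 11.4, "jaw": 0}
    - {"dx": 270, "dy": -205, "dz": -20, "wx": 0, "wy": 0, "wz": 11.4, "jaw": 0}
    - {"dx": 310, "dy": -223, "dz": -20, "wx": 0, "wy": 0, "wz": 11.4, "jaw": 0}

```text
time_s: 0.9
eef_pos: [390.5, -292.9, 251.2]
orientation: [3.141, -0.0, 0.036]
contact_force: [0.2, -0.9, 0.3]
opening: -0.3
finger_force: 0.0
```

```bash
python3 -c "
from h import *
s=robot.read_state();print(s['time_s'],s['qpos'].round(3),s['eef_pos'].round(1),s['orientation'].round(3),s['contact_force'].round(1))"
```

```text
0.9 [-0.912 -0.232 -0.19   1.613 -0.     2.193] [ 390.5 -292.9  251.2] [ 3.141 -0.     0.036] [ 0.2 -0.9  0.3]
```

Request:
play_rows:
  commands:
    - {"dx": 30, "dy": -25, "dz": 0, "wx": 0, "wy": 0, "wz": 0, "jaw": 0}
    - {"dx": 60, "dy": -50, "dz": 0, "wx": 0, "wy": 0, "wz": 0, "jaw": 0}
    - {"dx": 90, "dy": -75, "dz": 0, "wx": 0, "wy": 0, "wz": 0, "jaw": 0}
    - {"dx": 120, "dy": -100, "dz": 0, "wx": 0, "wy": 0, "wz": 0, "jaw": 0}
    - {"dx": 150, "dy": -125, "dz": 0, "wx": 0, "wy": 0, "wz": 0, "jaw": 0}
    - {"dx": 175, "dy": -145, "dz": 0, "wx": 0, "wy": 0, "wz": 0, "jaw": 0}
    - {"dx": 175, "dy": -145, "dz": 0, "wx": 0, "wy": 0, "wz": 0, "jaw": 0}
    - {"dx": 175, "dy": -145, "dz": 0, "wx": 0, "wy": 0, "wz": 0, "jaw": 0}

```text
time_s: 1.7
eef_pos: [558.9, -142.8, 250.7]
orientation: [-3.141, 0.001, 0.037]
contact_force: [0.4, 0.3, -0.1]
opening: -0.4
finger_force: 0.0
```

```bash
python3 - <<'E'
from h import *
s=robot.read_state();print(s['time_s'],s['qpos'].round(3),s['eef_pos'].round(1),s['orientation'].round(3),s['contact_force'].round(1))
i=eyes.camera_info("wrist");im=eyes.capture("wrist")[:,:,::-1];cv2.imwrite("pics/w1.png",im)
import pickle;pickle.dump(i,open("w1.pkl","wb"))
for p in [(616.2,-130.5,205),(616.2,-146,205),(676,-138,205),s['eef_pos']]: print(proj("wrist",p,i).round(0))
E
```

```text
1.7 [-0.477  0.04   0.066  1.598 -0.     2.628] [ 558.9 -142.8  250.7] [-3.141e+00  1.000e-03  3.700e-02] [ 0.4  0.3 -0.1]
[308. 146.]
[331. 147.]
[323.  46.]
[323. 256.]
```

View pics/w1.png

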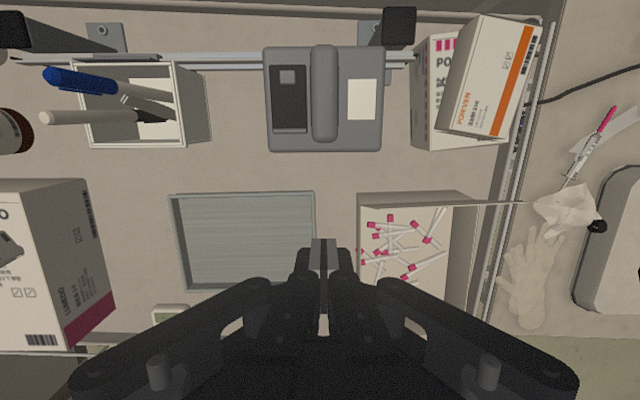

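The wrist view shows the fin at columns 314–338, with its front end at row ~142 and its rear at row ~45. Tray corners are (168,196), (315,191) and (187,292).

```bash
python3 - <<'E'
from h import *
import pickle;i=pickle.load(open("w1.pkl","rb"))
for n,u,v,z in [("F",326,141,203),("FL",314,135,205),("FR",338,134,205),("B",325,44,205),("lidFL",271,152,165),("lidFR",382,150,165),("trayTL",168,196,23),("trayTR",315,191,23),("trayBL",187,292,23),("railL",22,58,105),("railR",410,54,105)]: print(n,ray(0,u,v,z,i)[:2].round(1))
E
```

```text
F [ 619.8 -142.3]
FL [ 623.4 -134.2]
FR [ 624.7 -150. ]
B [ 677.1 -139.4]
lidFL [607.1 -98.4]
lidFR [ 612.2 -188.4]
trayTL [526.9  70.6]
trayTR [ 541.7 -132. ]
trayBL [375.2  59.4]
railL [679.3 145.2]
railR [ 696.5 -218.7]
```

Request:
play_rows:
  commands:
    - {"dx": 0, "dy": 1, "dz": 30, "wx": 0, "wy": 0, "wz": 0, "jaw": 0}
    - {"dx": 8, "dy": 1, "dz": 55, "wx": 0, "wy": 0, "wz": 0, "jaw": 0}
    - {"dx": 20, "dy": 1.5, "dz": 59.5, "wx": 0, "wy": 0, "wz": 0, "jaw": 0}
    - {"dx": 30, "dy": 1.5, "dz": 59.5, "wx": 0, "wy": 0, "wz": 0, "jaw": 0}
    - {"dx": 38, "dy": 1.5, "dz": 59.5, "wx": 0, "wy": 0, "wz": 0, "jaw": 0}
    - {"dx": 42, "dy": 1.5, "dz": 59.5, "wx": 0, "wy": 0, "wz": 0, "jaw": 0}
    - {"dx": 46, "dy": 1.5, "dz": 59.5, "wx": 0, "wy": 0, "wz": 0, "jaw": 0}
    - {"dx": 50, "dy": 1.5, "dz": 59.5, "wx": 0, "wy": 0, "wz": 0, "jaw": 0}

```text
time_s: 2.55
eef_pos: [608.7, -143.4, 192.2]
orientation: [3.141, 0.0, 0.035]
contact_force: [-3.3, 0.2, 3.1]
opening: -0.2
finger_force: 2.0
```

Request:
play_rows:
  commands:
    - {"dx": 2, "dy": 0, "dz": 0, "wx": 0, "wy": 0, "wz": 0, "jaw": 0}
    - {"dx": 4, "dy": 0, "dz": 0, "wx": 0, "wy": 0, "wz": 0, "jaw": 0}
    - {"dx": 6, "dy": 0, "dz": 0, "wx": 0, "wy": 0, "wz": 0, "jaw": 0}
    - {"dx": 8, "dy": 0, "dz": 0, "wx": 0, "wy": 0, "wz": 0, "jaw": 0}
    - {"dx": 10, "dy": 0, "dz": 0, "wx": 0, "wy": 0, "wz": 0, "jaw": 0}
    - {"dx": 11, "dy": 0, "dz": 0, "wx": 0, "wy": 0, "wz": 0, "jaw": 0}
    - {"dx": 12, "dy": 0, "dz": 0, "wx": 0, "wy": 0, "wz": 0, "jaw": 0}
    - {"dx": 12, "dy": 0, "dz": 0, "wx": 0, "wy": 0, "wz": 0, "jaw": 0}

```text
time_s: 3.35
eef_pos: [620.9, -142.8, 192.4]
orientation: [3.141, -0.0, 0.036]
contact_force: [-5.0, -0.3, 4.4]
opening: 0.1
finger_force: 2.7
```

Request:
play_rows:
  commands:
    - {"dx": 1, "dy": 0, "dz": 0, "wx": 0, "wy": 0, "wz": 0, "jaw": 0}
    - {"dx": 2, "dy": 0, "dz": 0, "wx": 0, "wy": 0, "wz": 0, "jaw": 0}
    - {"dx": 3, "dy": 0, "dz": 0, "wx": 0, "wy": 0, "wz": 0, "jaw": 0}
    - {"dx": 4, "dy": 0, "dz": 0, "wx": 0, "wy": 0, "wz": 0, "jaw": 0}
    - {"dx": 5, "dy": 0, "dz": 0, "wx": 0, "wy": 0, "wz": 0, "jaw": 0}
    - {"dx": 5, "dy": 0, "dz": 0, "wx": 0, "wy": 0, "wz": 0, "jaw": 0}
    - {"dx": 5, "dy": 0, "dz": 0, "wx": 0, "wy": 0, "wz": 0, "jaw": 0}
    - {"dx": 5, "dy": 0, "dz": 0, "wx": 0, "wy": 0, "wz": 0, "jaw": 0}

```text
time_s: 4.15
eef_pos: [625.9, -142.5, 191.7]
orientation: [3.142, 0.0, 0.036]
contact_force: [-2.3, 0.2, 1.2]
opening: 0.1
finger_force: 1.1
```

```bash
python3 - <<'E'
from h import *
a=eyes.capture("side")[:,:,::-1]
b=eyes.capture("wrist")[:,:,::-1]
cv2.imwrite("pics/s2.png",np.hstack([cv2.resize(a[100:260,220:340],(450,600),interpolation=2),cv2.resize(b[0:300,200:375],(350,600),interpolation=2)]))
E
```

```text
(no output)
```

View pics/s2.png

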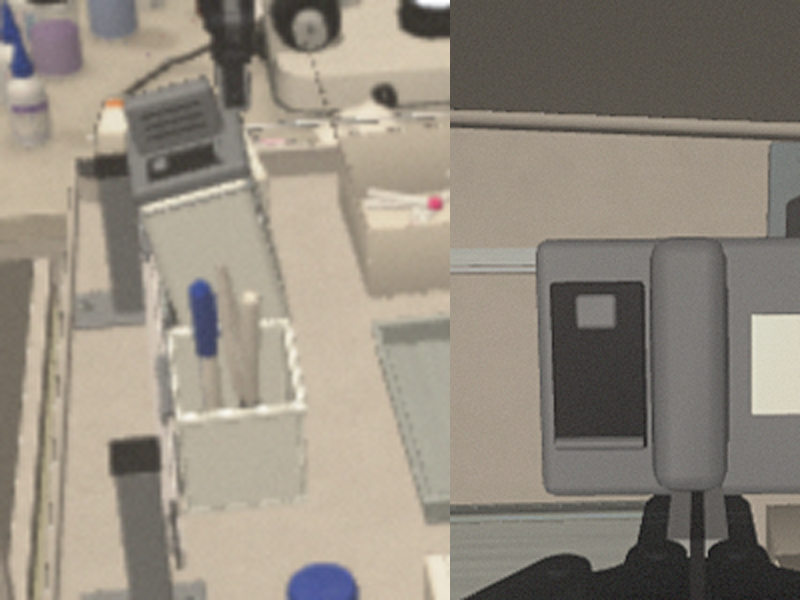

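The bin now leans back on the rail, and the push force has dropped since the snap. The fingers sit centred on the fin (crop column 690 against 695). I'll push 2 mm more, then back off and rise.

Request:
play_rows:
  commands:
    - {"dx": 1, "dy": 0, "dz": 0, "wx": 0, "wy": 0, "wz": 0, "jaw": 0}
    - {"dx": 2, "dy": 0, "dz": 0, "wx": 0, "wy": 0, "wz": 0, "jaw": 0}
    - {"dx": 2, "dy": 0, "dz": 0, "wx": 0, "wy": 0, "wz": 0, "jaw": 0}
    - {"dx": -2, "dy": 0, "dz": 0, "wx": 0, "wy": 0, "wz": 0, "jaw": 0}
    - {"dx": -6, "dy": 0, "dz": 0, "wx": 0, "wy": 0, "wz": 0, "jaw": 0}
    - {"dx": -20, "dy": 0, "dz": 0, "wx": 0, "wy": 0, "wz": 0, "jaw": 0}
    - {"dx": -50, "dy": 0, "dz": -10, "wx": 0, "wy": 0, "wz": 0, "jaw": 0}
    - {"dx": -50, "dy": 0, "dz": -60, "wx": 0, "wy": 0, "wz": 0, "jaw": 1}

```text
time_s: 5.05
eef_pos: [566.6, -140.4, 239.0]
orientation: [-3.13, 0.022, 0.036]
contact_force: [0.3, -1.3, -0.6]
opening: 13.3
finger_force: 0.0
```

Request:
play_rows:
  commands:
    - {"dx": -10, "dy": 0, "dz": -20, "wx": 0, "wy": 0, "wz": 0, "jaw": 1}
    - {"dx": -10, "dy": 0, "dz": -20, "wx": 0, "wy": 0, "wz": 0, "jaw": 1}
    - {"dx": -10, "dy": 0, "dz": -20, "wx": 0, "wy": 0, "wz": 0, "jaw": 1}
    - {"dx": -10, "dy": 0, "dz": -20, "wx": 0, "wy": 0, "wz": 0, "jaw": 1}
    - {"dx": -10, "dy": 0, "dz": -20, "wx": 0, "wy": 0, "wz": 0, "jaw": 1}
    - {"dx": -10, "dy": 0, "dz": -20, "wx": 0, "wy": 0, "wz": 0, "jaw": 1}
    - {"dx": -10, "dy": 0, "dz": -20, "wx": 0, "wy": 0, "wz": 0, "jaw": 1}
    - {"dx": -10, "dy": 0, "dz": -20, "wx": 0, "wy": 0, "wz": 0, "jaw": 1}

```text
time_s: 5.85
eef_pos: [566.0, -144.6, 271.5]
orientation: [-3.142, 0.0, 0.036]
contact_force: [0.3, -0.5, -0.1]
opening: 85.4
finger_force: 0.0
```

```bash
python3 - <<'E'
from h import *
import pickle
s=robot.read_state();print(s['eef_pos'].round(1),s['orientation'].round(3),s['contact_force'].round(1))
i=eyes.camera_info("wrist");b=eyes.capture("wrist")[:,:,::-1];a=eyes.capture("side")[:,:,::-1]
pickle.dump(i,open("w3.pkl","wb"))
cv2.imwrite("pics/s3.png",np.hstack([cv2.resize(a[100:260,220:310],(320,569),interpolation=2),cv2.resize(b[0:237,220:420],(480,569),interpolation=2)]))
E
```

```text
[ 566.  -144.6  271.5] [-3.142  0.     0.036] [ 0.3 -0.5 -0.1]
```

View pics/s3.png

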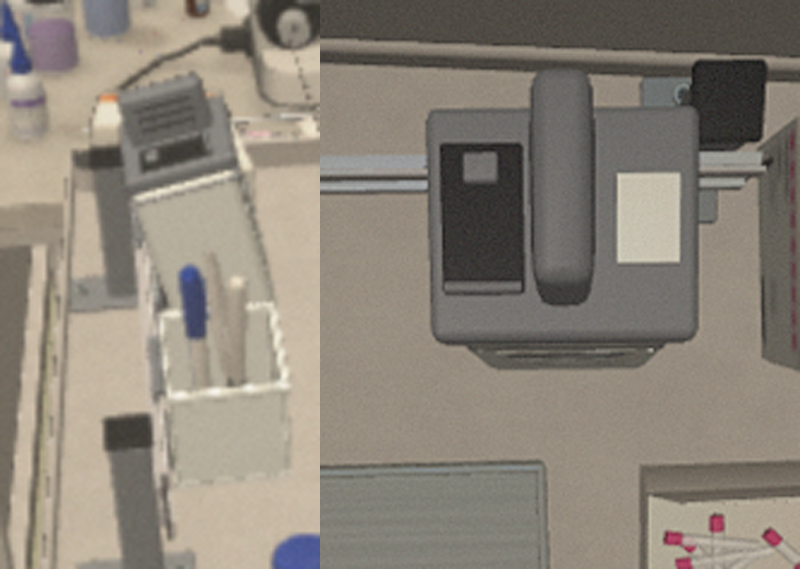

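The bin hangs leaning on its own. The fin top runs from (561,72) to (565,290) in the crop, which is wrist pixel (320.4,30) to (322,121).

```bash
python3 - <<'E'
from h import *
import pickle;i=pickle.load(open("w3.pkl","rb"))
for n,u,v,z in [("front",322.2,119,215),("back",320.6,30,205),("lidFL",220+(435-320)/2.4,340/2.4,184),("lidFR",220+(695-320)/2.4,338/2.4,184)]: print(n,ray(0,u,v,z,i)[:2].round(1))
for p in [(640,-142.5,215),(697,-139.8,205)]:print(proj(0,p,i))
E
```

```text
front [ 641.  -141.1]
back [ 697.6 -138. ]
lidFL [622.3 -97.5]
lidFR [ 626.2 -185.3]
[324.2192474  120.61089065]
[323.33296543  31.16064073]
```

Request:
play_rows:
  commands:
    - {"dx": 25, "dy": 0, "dz": 0, "wx": 0, "wy": -3, "wz": 0, "jaw": 1}
    - {"dx": 50, "dy": 0, "dz": 0, "wx": 0, "wy": -6, "wz": 0, "jaw": 1}
    - {"dx": 75, "dy": -0.5, "dz": 5, "wx": 0, "wy": -9, "wz": 0, "jaw": 1}
    - {"dx": 95, "dy": -0.5, "dz": 15, "wx": 0, "wy": -10.9, "wz": 0, "jaw": 1}
    - {"dx": 108, "dy": -0.7, "dz": 25, "wx": 0, "wy": -10.9, "wz": 0, "jaw": 1}
    - {"dx": 108, "dy": -0.7, "dz": 31, "wx": 0, "wy": -10.9, "wz": 0, "jaw": 1}
    - {"dx": 108, "dy": -0.7, "dz": 31, "wx": 0, "wy": -10.9, "wz": 0, "jaw": 1}
    - {"dx": 108, "dy": -0.7, "dz": 31, "wx": 0, "wy": -10.9, "wz": 0, "jaw": 1}

```text
time_s: 6.75
eef_pos: [673.3, -140.2, 242.3]
orientation: [3.141, 0.189, 0.036]
contact_force: [0.3, 0.5, 0.7]
opening: 85.3
finger_force: 0.0
```

```bash
python3 - <<'E'
from h import *
s=robot.read_state();print(s['eef_pos'].round(1),s['orientation'].round(3),s['qpos'].round(2))
i=eyes.camera_info("wrist");b=eyes.capture("wrist")[:,:,::-1]
cv2.imwrite("pics/w4.png",b)
print(proj(0,(665.5,-139.9,191),i),proj(0,(639,-141,216),i))
E
```

```text
[ 673.3 -140.2  242.3] [3.141 0.189 0.036] [-0.36  0.7   0.84  1.89 -0.07  2.75]
[322.47616716 221.72391101] [322.64224604 272.09139305]
```

View pics/w4.png

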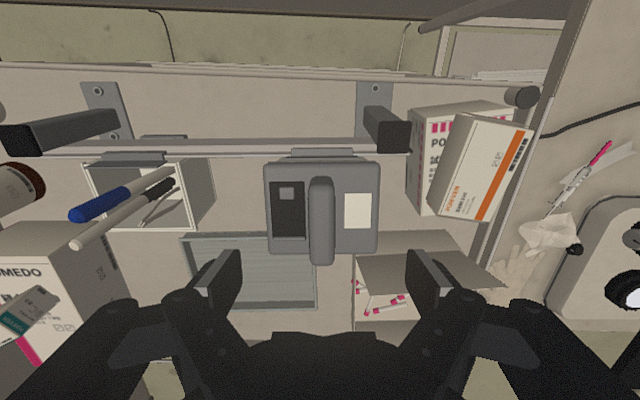

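The fin is centred between the open fingers (column 321 against about 324), so I can descend along the tool axis.

Request:
play_rows:
  commands:
    - {"dx": 0, "dy": 0, "dz": 14, "wx": 0, "wy": 0, "wz": 0, "jaw": 1}
    - {"dx": 0, "dy": 0, "dz": 28, "wx": 0, "wy": 0, "wz": 0, "jaw": 1}
    - {"dx": 1, "dy": 0, "dz": 42, "wx": 0, "wy": 0, "wz": 0, "jaw": 1}
    - {"dx": 1, "dy": 0, "dz": 54, "wx": 0, "wy": 0, "wz": 0, "jaw": 1}
    - {"dx": 1, "dy": 0, "dz": 61, "wx": 0, "wy": 0, "wz": 0, "jaw": 1}
    - {"dx": 1, "dy": 0, "dz": 65, "wx": 0, "wy": 0, "wz": 0, "jaw": 1}
    - {"dx": 1, "dy": 0, "dz": 65, "wx": 0, "wy": 0, "wz": 0, "jaw": 1}
    - {"dx": 1, "dy": 0, "dz": 65, "wx": 0, "wy": 0, "wz": 0, "jaw": 1}

```text
time_s: 7.6
eef_pos: [662.7, -140.6, 177.7]
orientation: [3.141, 0.189, 0.036]
contact_force: [0.0, -0.9, -0.6]
opening: 85.2
finger_force: 0.0
```

Request:
play_rows:
  commands:
    - {"dx": 0, "dy": 0, "dz": 0, "wx": 0, "wy": 0, "wz": 0, "jaw": 0.5}
    - {"dx": 0, "dy": 0, "dz": 0, "wx": 0, "wy": 0, "wz": 0, "jaw": 0.3}
    - {"dx": 0, "dy": 0, "dz": 0, "wx": 0, "wy": 0, "wz": 0, "jaw": 0.25}
    - {"dx": 0, "dy": 0, "dz": 0, "wx": 0, "wy": 0, "wz": 0, "jaw": 0}
    - {"dx": 0, "dy": 0, "dz": 0, "wx": 0, "wy": 0, "wz": 0, "jaw": 0}
    - {"dx": 0, "dy": 0, "dz": 0, "wx": 0, "wy": 0, "wz": 0, "jaw": 0}
    - {"dx": 0, "dy": 0, "dz": 0, "wx": 0, "wy": 0, "wz": 0, "jaw": 0}
    - {"dx": 0, "dy": 0, "dz": 0, "wx": 0, "wy": 0, "wz": 0, "jaw": 0}

```text
time_s: 8.4
eef_pos: [662.5, -140.4, 176.9]
orientation: [3.142, 0.19, 0.036]
contact_force: [-1.3, 0.6, 2.9]
opening: 17.1
finger_force: 60.4
```

Request:
play_rows:
  commands:
    - {"dx": -0.6, "dy": 0, "dz": -3, "wx": 0, "wy": 0, "wz": 0, "jaw": 0}
    - {"dx": -1.2, "dy": 0, "dz": -6, "wx": 0, "wy": 0, "wz": 0, "jaw": 0}
    - {"dx": -1.8, "dy": 0, "dz": -9, "wx": 0, "wy": 0, "wz": 0, "jaw": 0}
    - {"dx": -2.5, "dy": 0, "dz": -13, "wx": 0, "wy": 0, "wz": 0, "jaw": 0}
    - {"dx": -3.3, "dy": 0, "dz": -17, "wx": 0, "wy": 0, "wz": 0, "jaw": 0}
    - {"dx": -4.2, "dy": 0, "dz": -22, "wx": 0, "wy": 0, "wz": 0, "jaw": 0}
    - {"dx": -5, "dy": 0, "dz": -26, "wx": 0, "wy": 0, "wz": 0, "jaw": 0}
    - {"dx": -5, "dy": 0, "dz": -26, "wx": 0, "wy": 0, "wz": 0, "jaw": 0}

```text
time_s: 9.2
eef_pos: [663.2, -140.7, 204.5]
orientation: [3.141, 0.188, 0.036]
contact_force: [-0.4, 0.5, -2.8]
opening: 17.3
finger_force: 59.8
```

Request:
play_rows:
  commands:
    - {"dx": -15, "dy": -0.5, "dz": -4, "wx": 0, "wy": 0, "wz": 0, "jaw": 0}
    - {"dx": -38, "dy": -1.3, "dz": -8, "wx": 0, "wy": 0, "wz": 0, "jaw": 0}
    - {"dx": -62.7, "dy": -2.2, "dz": -8.4, "wx": 0, "wy": 0, "wz": 0, "jaw": 0}
    - {"dx": -85, "dy": -18, "dz": -4, "wx": 0, "wy": 2, "wz": 0, "jaw": 0}
    - {"dx": -108, "dy": -38, "dz": 0, "wx": 0, "wy": 4, "wz": 0, "jaw": 0}
    - {"dx": -131, "dy": -56, "dz": 4.5, "wx": 0, "wy": 6.5, "wz": 0, "jaw": 0}
    - {"dx": -155, "dy": -75, "dz": 9, "wx": 0, "wy": 9, "wz": 0, "jaw": 0}
    - {"dx": -175, "dy": -92, "dz": 13, "wx": 0, "wy": 10.8, "wz": 0, "jaw": 0}

```text
time_s: 10.0
eef_pos: [483.9, -53.9, 223.8]
orientation: [3.141, -0.001, 0.036]
contact_force: [-0.6, 0.2, -2.8]
opening: 17.4
finger_force: 59.9
```

```bash
python3 - <<'E'
from h import *
s=robot.read_state();print(s['eef_pos'].round(1),s['orientation'].round(3),s['qpos'].round(2),s['contact_force'].round(1),s['opening'])
a=eyes.capture("side")[:,:,::-1];b=eyes.capture("top")[:,:,::-1]
cv2.imwrite("pics/s5.png",np.vstack([cv2.resize(a[100:240,220:420],(800,560//2*2),interpolation=2)[:,:]]))
E
```

```text
[483.9 -53.9 223.8] [ 3.141e+00 -1.000e-03  3.600e-02] [-0.38 -0.25 -0.25  1.56 -0.    2.73] [-0.6  0.2 -2.8] 17.400227310612227
```

View pics/s5.png

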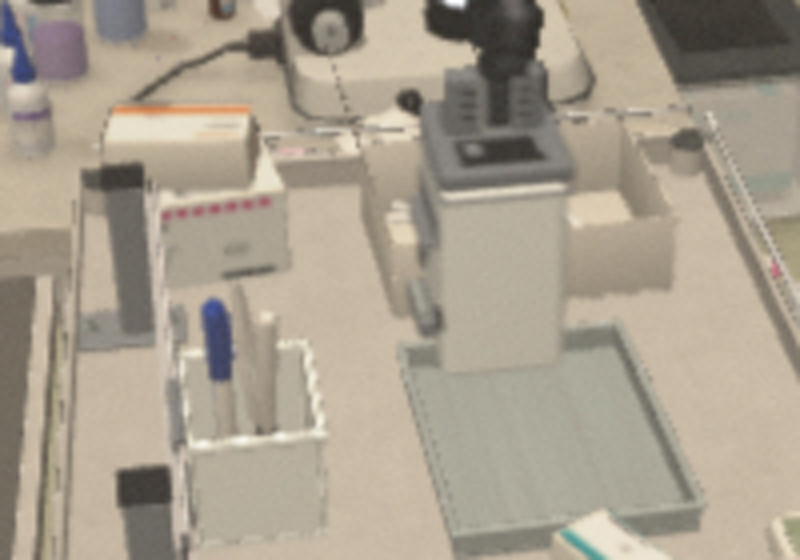

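The bin is held upright over the tray, with its hook and catch visible on the rail side. Next I'll centre it and lower.

Request:
play_rows:
  commands:
    - {"dx": -15, "dy": -10, "dz": 0, "wx": 0, "wy": 0, "wz": 0, "jaw": 0}
    - {"dx": -28, "dy": -19.5, "dz": 0, "wx": 0, "wy": 0, "wz": 0, "jaw": 0}
    - {"dx": -28, "dy": -19.5, "dz": 15, "wx": 0, "wy": 0, "wz": 0, "jaw": 0}
    - {"dx": -28, "dy": -19.5, "dz": 30, "wx": 0, "wy": 0, "wz": 0, "jaw": 0}
    - {"dx": -28, "dy": -19.5, "dz": 45, "wx": 0, "wy": 0, "wz": 0, "jaw": 0}
    - {"dx": -28, "dy": -19.5, "dz": 55, "wx": 0, "wy": 0, "wz": 0, "jaw": 0}
    - {"dx": -28, "dy": -19.5, "dz": 60, "wx": 0, "wy": 0, "wz": 0, "jaw": 0}
    - {"dx": -28, "dy": -19.5, "dz": 62, "wx": 0, "wy": 0, "wz": 0, "jaw": 0}

```text
time_s: 10.9
eef_pos: [456.1, -36.3, 160.9]
orientation: [-3.141, 0.003, 0.036]
contact_force: [-0.4, 0.8, -3.4]
opening: 17.1
finger_force: 59.8
```

Request:
play_rows:
  commands:
    - {"dx": 0, "dy": 0, "dz": 1, "wx": 0, "wy": 0, "wz": 0, "jaw": 0}
    - {"dx": 0, "dy": 0, "dz": 2, "wx": 0, "wy": 0, "wz": 0, "jaw": 0}
    - {"dx": 0, "dy": 0, "dz": 3, "wx": 0, "wy": 0, "wz": 0, "jaw": 0}
    - {"dx": 0, "dy": 0, "dz": 4, "wx": 0, "wy": 0, "wz": 0, "jaw": 0}
    - {"dx": 0, "dy": 0, "dz": 5, "wx": 0, "wy": 0, "wz": 0, "jaw": 0}
    - {"dx": 0, "dy": 0, "dz": 5.5, "wx": 0, "wy": 0, "wz": 0, "jaw": 0}
    - {"dx": 0, "dy": 0, "dz": 5.5, "wx": 0, "wy": 0, "wz": 0, "jaw": 0}
    - {"dx": 0, "dy": 0, "dz": 5.5, "wx": 0, "wy": 0, "wz": 0, "jaw": 0}

```text
time_s: 11.7
eef_pos: [456.3, -36.3, 156.2]
orientation: [3.141, 0.002, 0.036]
contact_force: [-1.0, -0.8, -3.9]
opening: 17.2
finger_force: 59.8
```

Request:
play_rows:
  commands:
    - {"dx": 0, "dy": 0, "dz": 0.7, "wx": 0, "wy": 0, "wz": 0, "jaw": 0}
    - {"dx": 0, "dy": 0, "dz": 1.4, "wx": 0, "wy": 0, "wz": 0, "jaw": 0}
    - {"dx": 0, "dy": 0, "dz": 2, "wx": 0, "wy": 0, "wz": 0, "jaw": 0}
    - {"dx": 0, "dy": 0, "dz": 2.5, "wx": 0, "wy": 0, "wz": 0, "jaw": 0}
    - {"dx": 0, "dy": 0, "dz": 3, "wx": 0, "wy": 0, "wz": 0, "jaw": 0}
    - {"dx": 0, "dy": 0, "dz": 3, "wx": 0, "wy": 0, "wz": 0, "jaw": 0}
    - {"dx": 0, "dy": 0, "dz": 3, "wx": 0, "wy": 0, "wz": 0, "jaw": 0}
    - {"dx": 0, "dy": 0, "dz": 3, "wx": 0, "wy": 0, "wz": 0, "jaw": 0}

```text
time_s: 12.5
eef_pos: [456.4, -36.3, 153.8]
orientation: [3.141, 0.001, 0.036]
contact_force: [-2.8, 1.2, 6.1]
opening: 17.2
finger_force: 61.1
```

Contact is made: the vertical force went from -3.9 to +6 N. Now release and rise.

Request:
play_rows:
  commands:
    - {"dx": 0, "dy": 0, "dz": -0.5, "wx": 0, "wy": 0, "wz": 0, "jaw": 0}
    - {"dx": 0, "dy": 0, "dz": -0.5, "wx": 0, "wy": 0, "wz": 0, "jaw": 0.3}
    - {"dx": 0, "dy": 0, "dz": -0.5, "wx": 0, "wy": 0, "wz": 0, "jaw": 0.5}
    - {"dx": 0, "dy": 0, "dz": -0.5, "wx": 0, "wy": 0, "wz": 0, "jaw": 0.8}
    - {"dx": 0, "dy": 0, "dz": -0.5, "wx": 0, "wy": 0, "wz": 0, "jaw": 0.8}
    - {"dx": 0, "dy": 0, "dz": -2, "wx": 0, "wy": 0, "wz": 0, "jaw": 0.8}
    - {"dx": 0, "dy": 0, "dz": -15, "wx": 0, "wy": 0, "wz": 0, "jaw": 0.8}
    - {"dx": 0, "dy": 0, "dz": -35, "wx": 0, "wy": 0, "wz": 0, "jaw": 0.8}

```text
time_s: 13.3
eef_pos: [455.8, -36.1, 188.4]
orientation: [-3.141, 0.003, 0.036]
contact_force: [0.3, 0.3, -0.1]
opening: 68.2
finger_force: 0.0
```

Request:
play_rows:
  commands:
    - {"dx": 0, "dy": 0, "dz": -20, "wx": 0, "wy": 0, "wz": 0, "jaw": 0.8}
    - {"dx": 0, "dy": 0, "dz": -40, "wx": 0, "wy": 0, "wz": 0, "jaw": 0.8}
    - {"dx": 0, "dy": 0, "dz": -60, "wx": 0, "wy": 0, "wz": 0, "jaw": 0.8}
    - {"dx": 0, "dy": 0, "dz": -80, "wx": 0, "wy": 0, "wz": 0, "jaw": 0.8}
    - {"dx": 0, "dy": 0, "dz": -80, "wx": 0, "wy": 0, "wz": 0, "jaw": 0.8}
    - {"dx": 0, "dy": 0, "dz": -80, "wx": 0, "wy": 0, "wz": 0, "jaw": 0.8}
    - {"dx": 0, "dy": 0, "dz": -80, "wx": 0, "wy": 0, "wz": 0, "jaw": 0.8}
    - {"dx": 0, "dy": 0, "dz": -80, "wx": 0, "wy": 0, "wz": 0, "jaw": 0.8}

```text
time_s: 14.1
eef_pos: [456.1, -36.2, 267.3]
orientation: [-3.141, 0.003, 0.036]
contact_force: [-0.0, -0.4, 0.3]
opening: 68.3
finger_force: 0.0
```

```bash
python3 - <<'E'
from h import *
a=eyes.capture("side")[:,:,::-1]
cv2.imwrite("pics/s6.png",cv2.resize(a[100:340,220:480],(650,600),interpolation=2))
E
```

```text
(no output)
```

View pics/s6.png

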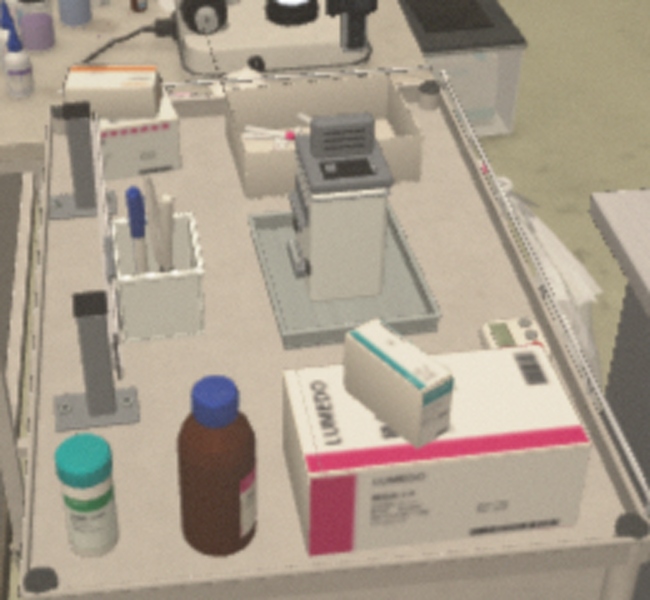

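The bin stands upright in the middle of the tray, the gripper is clear, and the bottle and tub are where they started.

```bash
python3 -c "
from station import job
print(job.sign_off())"
```

```text
the job is handed in; nothing more can be done
None
```

I freed the sharps bin from its catch, lifted it off the rail and stood it upright in the middle of the steel tray. The bottle and tub were not disturbed, and I handed the job in about 14 s into the 50 s limit; `job.sign_off()` returned no verdict.

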